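# Hang two reflex hammers in their ring stands

## Robot

A 6-joint arm with a two-finger parallel gripper is mounted at the origin on the work surface. World frame = base frame: x ahead of the robot, y to its left, z up, the work surface at z = 0. Lengths are in mm, angles in rad, forces in N, time in s.
With the tool pointing down it reaches from about 250 to 725 mm from the base axis. Payload 9.7 kg.
Tool frame: the origin (TCP) lies on the mounting face of the last link; the fingertips stand 173 mm ahead of it and the grasp point (between the pads) lies 155 mm ahead of it; y points along the fingers, z is the direction in which the jaws open and shut, and the axes are right-handed (so a half turn about y gives the same grasp; the last joint's range is limited). The gripper opens to 85 mm and grips with 20 to 120 N. Pads are 22 mm wide; open, the fingers measure 114 mm over their backs; the gripper's body (76 mm by 85 mm) begins 54 mm behind the grasp point. The pads swing forward as they close: fully open they stand 13 mm farther back than shut.
Start: joints at [-1.212, 0.087, 0.176, 1.66, 0, 1.571], TCP at [193.13, -514.974, 404.684] pointing down, gripper open.
Joint ranges: [-3.13, 3.13], [-0.85, 1.81], [-1.15, 1.24], [-2.2, 2.28], [-1.44, 1.52], [-3.14, 3.14]. Speed limits (rad/s): [2.22, 2.22, 2.57, 3.14, 3.14, 3.14].

## Interface

Orientations are given as a rotation vector (axis times angle).
In Python, from workcell import env, cams, finish_job gives the robot as it stands.
- The arm moves only by the tool apply_moves, never from a script. Its argument "increments" is a list of rows, each an object with "grip": the opening in per cent of the stroke, from 0 (shut) to 100 (fully open); "slide": the shift along the tool's x, y, z in units of 30 mm (1.0 is 30 mm), a list of three; "roll": the turn about the tool's y in units of 5 degrees (1.0 is 5 degrees). In form: [{"grip": grip, "slide": [x, y, z], "roll": roll}, ...]. A call has 1 to 8 rows; each row shifts and turns the pose as measured when the row begins, along the tool's axes as they then stand; what a row does not reach is not made up. A row lasts 1/10 s, in which the tool goes at most 50 mm and 8.59 degrees, less where a joint would pass 70% of its speed; a pose out of reach is approached as far as the arm can. A call is refused whole if a number of a shift passes 1 or a number of a turn 1, either way. A call with a gripper value outside its range is refused whole. The fingers move at their own pace and stop on an object; "grip_force" is the grip in N (left out, the last holds). Time passes only in rows, so rows that do not move let the fingers close. It gives the time, the measured TCP pose, the force and the opening at its end, in the units of the state.
- env.state(): the state, without advancing time (a new reading comes with each control period).
- cams.grab_frame(name): name is "scene" or "top"; returns a dict with "img" (480x640x3 uint8, red, green, blue), "depth" (480x640 float32, mm along the optical axis (not along the pixel's ray), 0 where there is no reading), "camera_matrix" (3x3 intrinsics, pixels), "k1" (the pictures are not rectified: a ray, as slopes to the right and down, at radius r is drawn at 1 + k1 r^2 times it, then the intrinsics apply), "R" (3x3) and "t" (3): a world point X has camera coordinates R X + t. Camera axes: x right, y down, z forward; pixel columns grow to the right and rows downward; lengths in mm; the calibration is good to about 2 mm. A picture is of the moment at which its call begins.
- finish_job(): hands the job in, once; it reports no verdict.
Trained networks look in a picture, given as the dict that the camera call returned (one of the last four; its "shot" number tells which), for a name from the list of things; names that differ only in an ending like _2 or _b are one class to them, and where a whole thing is asked for, a point or a joint stands for the part that bears it (a point fixed in the world has none). Each returns a list of dicts, best first, with "score" (0 to 1); they miss things now and then, are a little off and sometimes report something else, mostly with a low value. They report only what shows in the picture. A call takes as long as a camera call. They do not tell look-alikes from the thing itself.
- cams.search_frame(picture, query): "position" ([x, y, z] in mm, in the coordinates of the camera as it stood for that picture, good to about 4 mm: the middle of the surface that is visible of it).
- cams.outline_of(picture, query): "region" (480x640 bool, what is visible of it).
The state is a dict: "time": time; "qpos": joint angles; "joint_velocities": joint speeds; "joint_torque": joint torques, N m; "position": TCP position; "ee_rot": TCP orientation; "contact_force": force on the tool from outside, world axes, zero at the start; "torque": the same for the moment, N m; "gripper_width": opening from 0.0 (shut) to 1.0 (fully open).
Only numpy, scipy, OpenCV 4.12 (cv2) and the standard library are available. Lean on these libraries where they do the work, as an engineer would, in place of code of your own. Each camera call takes 0.05 s, during which the arm holds its last target. There are 200 camera calls.

## Task

The small reflex hammer has been hung in the wide ring stand by mistake. First lift it out and drop it handle-first into the narrow ring stand; then take the large reflex hammer off its sloping rest and drop it handle-first into the wide ring, so that both hang upright by their heads, fully down and free. Leave the bottle and the dish between them where they stand.

Things in the scene. Friction and masses are not known exactly. Their poses are not given: they have to be found in the camera images.
- large_hammer: Large T-shaped steel reflex hammer, 162 mm long, about 0.18 kg. Origin: centre of its flat tail end; z runs along the handle to the head. Round handle, 18 mm diameter, z = 0 to 140. Head: bar 56 mm long along y with rubber ends, 26 mm wide (x), flat underside, rounded top, z = 140 to 162. At the start it lies on the rest, sloping 45 degrees, tail low, head high.
- large_hammer_head (a point): Centre of the large hammer's head, 151 mm from the tail. On the rest, the handle is free on both sides and above, from below the head to the tail; at the start this point is about 123 mm above the table.
- small_hammer: Small T-shaped steel reflex hammer, 125 mm long, about 0.08 kg. Origin: centre of its flat tail end; z runs along the handle to the head. Round handle, 10 mm diameter, z = 0 to 105. Head: block 44 mm long along y with rubber ends, 22 mm wide (x), z = 105 to 125. At the start it hangs upright in the wide ring, its head resting on the ring's top.
- small_hammer_head (a point): Centre of the small hammer's head (115 mm from the tail).
- wide_stand: Fixed stand with the wide steel ring, top 160 mm above the table. Origin on the table straight below the ring's centre. Base plate 10 mm thick, x -45 to 85, y -45 to 45 mm. Ring 12 mm tall, 27 mm inside and 37 mm outside diameter, held by a bar to a post 14 mm thick at x = 60 mm; nothing of the stand rises above the ring's top.
- wide_stand_mouth (a point): Centre of the wide ring's top face, 160 mm above the table; z is up. A hammer dropped in sways for a second or two before it hangs still.
- narrow_stand: Fixed stand like the wide one, but its ring is 17 mm inside and 27 mm outside diameter, 12 mm tall, with its top 130 mm above the table. Origin on the table straight below the ring's centre; post at x = 60 mm.
- narrow_stand_mouth (a point): Centre of the narrow ring's top face, 130 mm above the table; z is up.
- rest: Fixed white sloping rest for the large hammer. Origin: underside centre of its base plate, 160 (x) by 80 (y) by 10 mm. Two slim uprights, 8 mm wide, at x = 48, y = -19 and 19 mm carry the head in V-shaped saddles 106 to 117 mm high; the tail lies on the plate near x = -60 mm, the head points to +x. A straight lift frees the hammer.
- bottle: Loose white bottle with a green label, 42 mm in diameter, 105 mm tall, origin at the centre of its underside. Leave it standing.
- dish: Loose small steel bowl, 52 mm in diameter, 30 mm tall, origin at the centre of its underside. Leave it.
There are look-alikes about, which are no part of the job. Leave any turquoise or yellow look-alike of the small_hammer alone.

How it is judged (in metres and radians):
On the way, in this order (a step that is already met when the one before it is completed fails the run):
1. the small hammer hangs upright by its head in the narrow ring (horizontal distance between small_hammer_head and narrow_stand_mouth below 0.012 m and z of small_hammer_head in the frame of narrow_stand_mouth between 0.005 and 0.016 m and angle between small_hammer's own z axis and vertical below 0.17 rad and linear speed of small_hammer below 0.12 m/s), for 0.2 s.
2. the large hammer hangs upright by its head in the wide ring (horizontal distance between large_hammer_head and wide_stand_mouth below 0.012 m and z of large_hammer_head in the frame of wide_stand_mouth between 0.006 and 0.017 m and angle between large_hammer's own z axis and vertical below 0.17 rad and linear speed of large_hammer below 0.12 m/s), for 0.2 s.
At the end, for the whole second after the job is handed in: Small hammer in the narrow ring, large hammer in the wide ring: each head within 12 mm of the ring axis, its underside on the ring top (5 mm below to 6 mm above), handle down and within 0.17 rad of upright, all but still (sway below 0.12 m/s) (all of step 1 and all of step 2); the robot touches nothing.
It fails at once if the bottle or dish is moved more than 30 mm or tipped (distance of any of bottle, dish from where it was at the start of the episode above 0.03 m or angle between any of bottle, dish's own z axis and vertical above 0.4 rad).
It also fails if it takes over 70 s, if anything falls off the work surface, if the arm or the gripper's body presses on something with over 40 N, if the wrist force passes 120 N, or if a joint passes its speed limit or range.

## Working session

There is one attempt and no reset: what is moved stays moved. The work goes in short steps, Python scripts to look and compute and a tool call to move; the robot and the scene stay as the last step left them, time stands still between calls to the robot, and variables do not carry over. Pictures are saved under pics/ and viewed, about 8 in all and at most 12, crops included, and the job is handed in when it is done.

Besides the shell and the picture viewer there is one more tool, called after "Emit:" as name([rows], argument=value, ...), one row to a line, values as JSON. apply_moves: Moves the arm, as the interface text tells. Its arguments: {"type":"object","properties":{"increments":{"type":"array","items":{"type":"object","properties":{"grip":{"type":"number"},"slide":{"type":"array","items":{"type":"number"}},"roll":{"type":"number"}}}},"grip_force":{"type":"number"}},"required":["increments"]}

```bash
mkdir -p pics; ls
cat > h.py <<'E'
import numpy as np, cv2
from scipy.spatial.transform import Rotation as Ro
from workcell import env, cams
def save(f,n,crop=None,s=1):
    im=f["img"][:,:,::-1]
    if crop: a,b,c,d=crop; im=im[b:d,a:c]
    cv2.imwrite(f"pics/{n}.png",cv2.resize(im,None,fx=s,fy=s,interpolation=cv2.INTER_CUBIC))
def c2w(f,p): return f["R"].T@(np.array(p)-f["t"])
def pts(f,m):
    v,u=np.nonzero(m&(f["depth"]>0)); z=f["depth"][v,u]
    K=f["camera_matrix"]; k=f["k1"]
    q=np.c_[u,v].astype(np.float64).reshape(-1,1,2)
    xy=cv2.undistortPoints(q,K,np.array([k,0,0,0.])).reshape(-1,2)
    return (np.c_[xy*z[:,None],z]-f["t"])@f["R"], u, v
def pix(f,X):
    rv=cv2.Rodrigues(np.array(f["R"]))[0]
    return cv2.projectPoints(np.array(X,float).reshape(-1,1,3),rv,np.array(f["t"],float),f["camera_matrix"],np.array([f["k1"],0,0,0.]))[0].reshape(-1,2)
E
python3 - <<'E'
from h import *
s=env.state(); print(s["position"],s["ee_rot"],s["time"],s["gripper_width"])
print(np.round(Ro.from_rotvec(s["ee_rot"]).as_matrix(),3))
for n in ["scene","top"]:
    f=cams.grab_frame(n); save(f,n+"0")
    print(n,"campos",np.round(-f["R"].T@f["t"]))
    for q in ["large_hammer","large_hammer_head","small_hammer","small_hammer_head","wide_stand","narrow_stand","rest","bottle","dish"]:
        for d in cams.search_frame(f,q)[:4]:
            p=c2w(f,d["position"]); print(q,round(d["score"],2),np.round(p),np.round(pix(f,p)[0]))
E
```

```text
pics
[ 193.12391835 -514.98695939  403.96735483] [-0.36762238  2.0273998  -2.02469145] 0.0 1.00504084691302
[[-0.936 -0.     0.351]
 [-0.351  0.001 -0.936]
 [-0.    -1.    -0.001]]
scene campos [1134.  168. 1004.]
large_hammer 0.92 [603.  29. 134.] [323. 288.]
large_hammer_head 0.82 [605.  24. 130.] [321. 289.]
small_hammer 0.73 [ 551. -250.  177.] [191. 221.]
small_hammer 0.57 [ 411. -245.  116.] [224. 190.]
small_hammer 0.56 [ 427. -359.  123.] [172. 183.]
small_hammer 0.55 [ 460. -141.  118.] [262. 216.]
small_hammer_head 0.85 [ 410. -241.  119.] [226. 189.]
small_hammer_head 0.85 [ 430. -356.  116.] [173. 187.]
small_hammer_head 0.66 [ 548. -253.  175.] [190. 220.]
small_hammer_head 0.66 [ 461. -145.  122.] [260. 215.]
wide_stand 0.6 [ 577. -261.    9.] [196. 278.]
wide_stand 0.49 [605. 271.  10.] [443. 350.]
narrow_stand 0.77 [601. 270.   9.] [442. 348.]
narrow_stand 0.58 [592.  34.  12.] [327. 316.]
narrow_stand 0.42 [588. 144.  22.] [381. 325.]
rest 0.69 [593.  36.  10.] [328. 317.]
bottle 0.85 [ 595. -140.   63.] [243. 284.]
dish 0.79 [588. 146.  21.] [382. 325.]
dish 0.75 [589.  35.   8.] [328. 316.]
top campos [370.  -7. 884.]
large_hammer 0.61 [581.  26. 114.] [294. 206.]
large_hammer_head 0.95 [580.  30. 110.] [292. 207.]
small_hammer 0.86 [ 405. -244.  125.] [451. 304.]
small_hammer 0.79 [ 452. -142.  125.] [391. 277.]
small_hammer 0.75 [ 541. -249.  182.] [459. 219.]
small_hammer_head 0.79 [ 453. -137.  124.] [388. 276.]
small_hammer_head 0.75 [ 407. -241.  128.] [449. 302.]
small_hammer_head 0.74 [ 424. -356.  127.] [514. 292.]
small_hammer_head 0.57 [ 545. -248.  182.] [458. 216.]
wide_stand 0.62 [ 559. -252.   16.] [434. 230.]
wide_stand 0.46 [579.  27. 112.] [293. 208.]
narrow_stand 0.92 [586. 267.  10.] [177. 218.]
rest 0.69 [544.  22.  11.] [298. 238.]
bottle 0.85 [ 586. -140.   71.] [382. 209.]
bottle 0.32 [581.  26. 113.] [294. 206.]
dish 0.95 [592. 150.  16.] [234. 214.]
```

View pics/scene0.png

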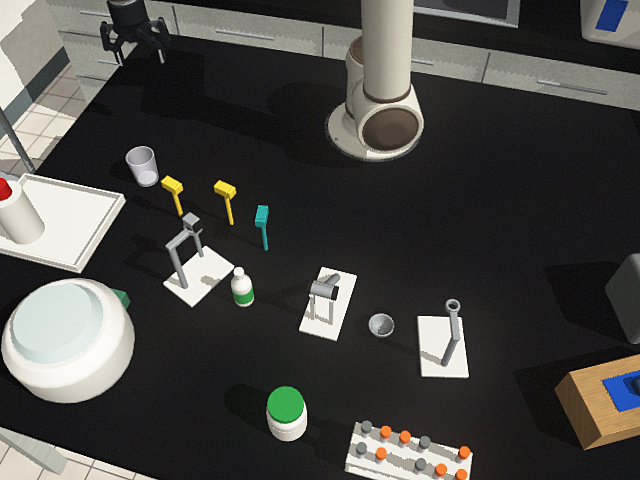

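View pics/top0.png

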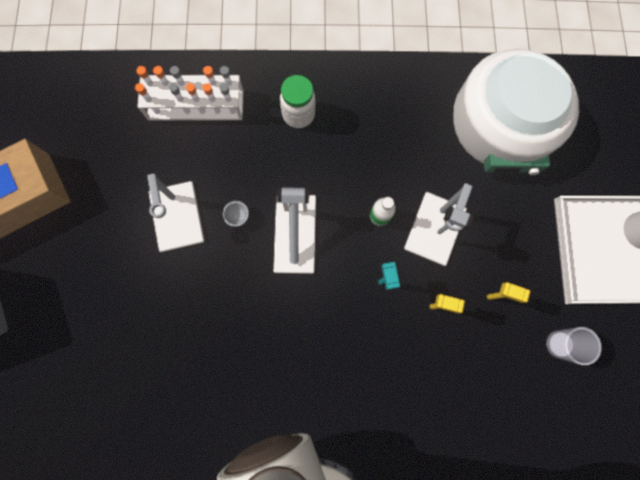

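The steel small hammer hangs in the wide ring, at scene (191,221) and top (459,217). The look-alikes are yellow at scene (173,187) and (225,189), and turquoise at (262,215). They stand apart on the table and aren't steel. The narrow stand is at scene (452,305), and the large hammer at (323,288). Next I'll measure each one and make one crop to confirm.

```bash
cat > m.py <<'E'
from h import *
def rect(P): 
    r=cv2.minAreaRect(P[:,:2].astype(np.float32)); return [np.round(r[0],1),np.round(r[1],1),round(r[2],1)]
def box(f,c,rad,z0,z1):
    P,u,v=pts(f,np.ones((480,640),bool)); m=(np.hypot(P[:,0]-c[0],P[:,1]-c[1])<rad)&(P[:,2]>z0)&(P[:,2]<z1)
    return P[m],u[m],v[m]
E
python3 - <<'E'
from m import *
ims=[]
for n in ["scene","top"]:
    f=cams.grab_frame(n)
    for nm,c,rad,z0,z1 in [("small head top",(545,-250),40,176,195),("wide ring lvl",(545,-250),40,152,166),("narrow ring",(585,290),40,122,140),
       ("wide plate",(565,-253),95,4,17),("narrow plate",(590,267),95,4,17),("rest plate",(555,22),95,4,17),("large head",(590,27),45,112,150)]:
        P,u,v=box(f,c,rad,z0,z1)
        if len(P)<5: print(n,nm,len(P)); continue
        print(n,nm,len(P),"mean",np.round(P.mean(0),1),"z95",np.round(np.percentile(P[:,2],[5,50,95]),1),"rect",*rect(P),"px",u.mean().round(),v.mean().round())
    for k,(x,y,z) in {"sm":(545,-250,175),"na":(590,285,125),"la":(580,27,115)}.items():
        a,b=pix(f,[x,y,z])[0].astype(int); im=f["img"][b-30:b+30,a-30:a+30,::-1]; ims.append(cv2.resize(im,(260,260),interpolation=cv2.INTER_CUBIC))
cv2.imwrite("pics/crop1.png",np.vstack([np.hstack(ims[:3]),np.hstack(ims[3:])]))
E
```

```text
scene small head top 207 mean [ 549.2 -250.9  180. ] z95 [176.7 180.1 182.7] rect [ 547.4 -252.3] [46.2 22.8] 68.1 px 190.0 219.0
scene wide ring lvl 158 mean [ 565.5 -255.4  158.7] z95 [153.1 158.8 164.6] rect [ 562.9 -250.4] [34.6 46.1] 9.1 px 187.0 232.0
scene narrow ring 265 mean [591.8 267.1 128.1] z95 [123.9 128.1 131.6] rect [593.  265.3] [63.4 25.4] 7.1 px 453.0 314.0
scene wide plate 2041 mean [ 568.8 -255.7   10.1] z95 [ 5.7 10.3 13.5] rect [ 567.2 -259.4] [176.8 166.9] 7.1 px 199.0 276.0
scene narrow plate 2416 mean [600.7 264.9   9.6] z95 [ 5.8  9.8 13. ] rect [592.5 262.8] [176.9 176.2] 38.7 px 440.0 348.0
scene rest plate 1979 mean [567.3  31.3  10.2] z95 [ 5.8 10.4 13.6] rect [553.1  22.2] [183.8 177.6] 68.3 px 329.0 306.0
scene large head 472 mean [604.7  26.6 129.6] z95 [115.4 131.4 135.9] rect [599.8  26. ] [56.6 30.3] 88.8 px 322.0 289.0
top small head top 354 mean [ 544.5 -249.3  180.6] z95 [177.8 180.7 183. ] rect [ 544.8 -249.8] [44.8 22.7] 65.6 px 459.0 217.0
top wide ring lvl 185 mean [ 553.9 -252.7  159.4] z95 [154.  159.1 164.4] rect [ 555.4 -249.1] [38.3 57.3] 83.2 px 457.0 215.0
top narrow ring 312 mean [590.8 268.8 129.4] z95 [124.4 129.6 132.5] rect [590.7 266.2] [68.4 25.4] 8.5 px 155.0 199.0
top wide plate 2265 mean [ 555.6 -247.7   10.5] z95 [ 6.1 10.8 13.3] rect [ 564.4 -249.4] [179.4 180.1] 15.0 px 431.0 232.0
top narrow plate 2631 mean [583.4 263.5  10.8] z95 [ 4.7 11.3 14. ] rect [590.6 271. ] [180.6 185.8] 70.3 px 178.0 219.0
top rest plate 2297 mean [540.3  26.8  10.8] z95 [ 6.1 11.1 13.7] rect [549.   21.4] [166.1 181.7] 6.0 px 295.0 240.0
top large head 536 mean [594.1  27.3 131. ] z95 [116.5 132.8 136.7] rect [593.5  27. ] [55.9 35.6] 88.7 px 293.0 196.0
```

View pics/crop1.png

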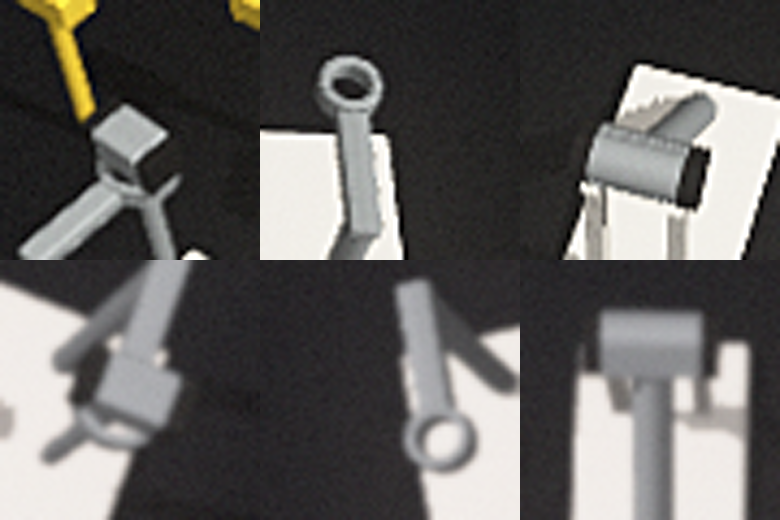

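Crop 1 confirms that the head in the wide ring is steel with dark rubber ends. The narrow ring is empty. Next: roll the jaws to face across the small head (head x at about -23°), and fit the narrow ring.

Emit:
apply_moves([
  {"grip": 100,"slide": [0,0,0],"roll": -1},
  {"grip": 100,"slide": [0,0,0],"roll": -1},
  {"grip": 100,"slide": [0,0,0],"roll": -1},
  {"grip": 100,"slide": [0,0,0],"roll": -1},
  {"grip": 100,"slide": [0,0,0],"roll": -1},
  {"grip": 100,"slide": [0,0,0],"roll": -1},
  {"grip": 100,"slide": [0,0,0],"roll": -1},
  {"grip": 100,"slide": [0,0,0],"roll": -1},
], grip_force=60)

```text
time: 1.9
position: [193.1, -515.0, 404.7]
ee_rot: [-0.938, 1.559, -1.559]
contact_force: [0.5, -0.2, -1.0]
gripper_width: 1.003
```

```bash
cat >> m.py <<'E'
def rel(x,y,z,yaw=None):
    "remaining slide (units) & roll to TCP target; yaw = world angle of tool z"
    s=env.state(); R=Ro.from_rotvec(s["ee_rot"]).as_matrix(); p=np.array(s["position"])
    cy=np.degrees(np.arctan2(R[1,2],R[0,2]))
    r=0
    if yaw is not None: d=(yaw-cy+90)%180-90; r=-d/5
    print("t",round(s["time"],2),"pos",np.round(p,1),"yaw",round(cy,1),"slide units",np.round(R.T@(np.array([x,y,z])-p)/30,2),"roll",round(r,2),"w",round(s["gripper_width"],3),"F",np.round(s["contact_force"],1),"q6",round(s["qpos"][5],2))
def ringfit(f,c,z,ri,ro,dirn,zt=7):
    P,u,v=box(f,c,60,z-zt,z+zt); best=None
    for x in np.arange(c[0]-15,c[0]+15,.5):
        for y in np.arange(c[1]-15,c[1]+15,.5):
            d=P[:,:2]-[x,y]; r=np.hypot(*d.T); a=np.degrees(np.arctan2(d[:,1],d[:,0])); off=np.abs((a-dirn+180)%360-180)>35
            s=((r>ri)&(r<ro)&off).sum()-2*((r<ri-.5)|((r>ro+.5)&(r<ro+12)))[off].sum()
            if best is None or s>best[0]: best=(s,[(x,y)])
            elif s==best[0]: best[1].append((x,y))
    return best[0],np.round(np.mean(best[1],0),1)
E
python3 - <<'E'
from m import *
for n in ["scene","top"]:
    f=cams.grab_frame(n)
    P,u,v=box(f,(590,270),90,122,140); print(n,rect(P),np.round(cv2.boxPoints(cv2.minAreaRect(P[:,:2].astype(np.float32)))).tolist())
    for c in [(560,265),(620,268)]: print(ringfit(f,c,130,8.5,13.5,8 if c[0]<590 else 188))
    P,u,v=box(f,(585,-270),90,150,165); print("wide",rect(P),np.round(cv2.boxPoints(cv2.minAreaRect(P[:,:2].astype(np.float32)))).tolist())
rel(546,-251,335+10,-23)
E
```

```text
scene [array([602.6, 266.1]), array([81.2, 26.7]), 7.4] [[561.0, 274.0], [564.0, 248.0], [645.0, 258.0], [641.0, 285.0]]
(np.int64(81), array([574.5, 262.5]))
(np.int64(-27), array([632., 271.]))
wide [array([ 575.8, -256. ]), array([45.5, 74.1]), 83.0] [[536.0, -274.0], [610.0, -283.0], [615.0, -238.0], [542.0, -229.0]]
top [array([597.7, 266.9]), array([81.6, 26.4]), 7.3] [[556.0, 275.0], [559.0, 249.0], [640.0, 259.0], [636.0, 285.0]]
(np.int64(108), array([570.5, 263.5]))
(np.int64(-25), array([634.5, 281.5]))
wide [array([ 569. , -254.5]), array([38.8, 85.9]), 77.5] [[523.0, -264.0], [607.0, -283.0], [615.0, -245.0], [531.0, -226.0]]
t 2.0 pos [ 193.1 -515.   404.7] yaw -28.1 slide units [-13.3    1.99   6.24] roll -1.01 w 1.0 F [ 0.5 -0.8 -0.1] q6 0.85
```

Emit:
apply_moves([
  {"grip": 100,"slide": [0,0,0],"roll": -1},
  {"grip": 100,"slide": [-1,0,0.47],"roll": 0},
  {"grip": 100,"slide": [-1,0,0.47],"roll": 0},
  {"grip": 100,"slide": [-1,0,0.47],"roll": 0},
  {"grip": 100,"slide": [-1,0,0.47],"roll": 0},
  {"grip": 100,"slide": [-1,0,0.47],"roll": 0},
  {"grip": 100,"slide": [-1,0,0.47],"roll": 0},
  {"grip": 100,"slide": [-1,0,0.47],"roll": 0},
])

```text
time: 2.8
position: [370.9, -359.1, 404.2]
ee_rot: [-0.974, 1.519, -1.52]
contact_force: [0.4, -0.6, 0.1]
gripper_width: 0.997
```

```bash
python3 -c "
from m import *
rel(546,-251,335,-23)"
```

```text
t 2.8 pos [ 370.9 -359.1  404.2] yaw -24.7 slide units [-5.71  2.3   3.8 ] roll -0.34 w 0.997 F [ 0.4 -0.6  0.1] q6 1.23
```

Emit:
apply_moves([
  {"grip": 100,"slide": [-0.9,0,0.65],"roll": 0},
  {"grip": 100,"slide": [-0.9,0,0.65],"roll": 0},
  {"grip": 100,"slide": [-0.9,0,0.65],"roll": 0},
  {"grip": 100,"slide": [-0.9,0,0.65],"roll": 0},
  {"grip": 100,"slide": [-0.9,0,0.6],"roll": 0},
  {"grip": 100,"slide": [-0.8,0,0.4],"roll": 0},
  {"grip": 100,"slide": [0,0,0],"roll": -0.35},
  {"grip": 100,"slide": [0,0,0],"roll": 0},
])

```text
time: 3.6
position: [545.1, -252.6, 403.7]
ee_rot: [-0.982, 1.509, -1.511]
contact_force: [-0.1, 0.1, -0.2]
gripper_width: 0.999
```

```bash
python3 -c "
from m import *
rel(546,-251,335,-23)
for n in ['scene','top']:
    f=cams.grab_frame(n); P,u,v=box(f,(546,-250),32,174,190); print(n,len(P),rect(P)); 
    save(f,n+'1',(120,140,280,260) if n=='scene' else (380,140,540,260),4.5)
"
```

```text
t 3.6 pos [ 545.1 -252.6  403.7] yaw -23.9 slide units [-0.06  2.29  0.  ] roll -0.19 w 0.999 F [-0.1  0.1 -0.2] q6 1.55
scene 219 [array([ 548.5, -252.5]), array([45.5, 23.4]), 72.9]
top 300 [array([ 546. , -246.9]), array([38.2, 22.7]), 66.7]
```

Emit:
apply_moves([
  {"grip": 100,"slide": [-0.06,0.8,0],"roll": -0.2},
  {"grip": 100,"slide": [0,0.8,0],"roll": 0},
  {"grip": 100,"slide": [0,0.5,0],"roll": 0},
  {"grip": 100,"slide": [0,0.25,0],"roll": 0},
  {"grip": 10,"slide": [0,0,0],"roll": 0},
  {"grip": 10,"slide": [0,0,0],"roll": 0},
  {"grip": 10,"slide": [0,0,0],"roll": 0},
  {"grip": 10,"slide": [0,0,0],"roll": 0},
], grip_force=50)

```text
time: 4.5
position: [541.1, -256.1, 336.0]
ee_rot: [-0.98, 1.501, -1.514]
contact_force: [0.8, -0.4, 1.2]
gripper_width: 0.328
```

Emit:
apply_moves([
  {"grip": 10,"slide": [0,0,0],"roll": 0},
  {"grip": 10,"slide": [0,0,0],"roll": 0},
  {"grip": 10,"slide": [0,0,0],"roll": 0},
  {"grip": 10,"slide": [0,0,0],"roll": 0},
])

```text
time: 4.9
position: [541.3, -256.1, 337.2]
ee_rot: [-0.98, 1.499, -1.515]
contact_force: [-0.1, 0.1, -1.3]
gripper_width: 0.243
```

```bash
python3 -c "
from m import *
rel(546,-251,480,-23)
for n in ['scene','top']:
    f=cams.grab_frame(n); save(f,n+'2',(120,140,280,260) if n=='scene' else (380,140,540,260),4.5)
"
```

```text
t 4.9 pos [ 541.3 -256.1  337.2] yaw -23.8 slide units [-0.21 -4.76  0.12] roll -0.15 w 0.243 F [-0.1  0.1 -1.3] q6 1.54
```

Emit:
apply_moves([
  {"grip": 10,"slide": [0,-0.5,0],"roll": 0},
  {"grip": 10,"slide": [0,-0.7,0],"roll": 0},
  {"grip": 10,"slide": [0,-0.7,0],"roll": 0},
  {"grip": 10,"slide": [0,-0.7,0],"roll": 0},
  {"grip": 10,"slide": [0,-0.7,0],"roll": 0},
  {"grip": 10,"slide": [0,-0.7,0],"roll": 0},
  {"grip": 10,"slide": [0,-0.4,0],"roll": 0},
  {"grip": 10,"slide": [0,0,0],"roll": 0},
])

```text
time: 5.8
position: [540.2, -255.1, 472.2]
ee_rot: [-0.982, 1.502, -1.512]
contact_force: [-0.1, 0.0, -1.1]
gripper_width: 0.244
```

```bash
python3 -c "
from m import *
rel(573,263,470,-23)
for n in ['scene','top']:
    f=cams.grab_frame(n); save(f,n+'3',(90,100,290,250) if n=='scene' else (380,140,540,260),4)
    d=17 if n=='scene' else 0
    print(n,[ringfit(f,(546,-251),160,13.5,18.5,a) for a in (-20,-13,-5)])
    P,u,v=box(f,(585,-270),90,150,165); print('wide',rect(P),np.round(cv2.boxPoints(cv2.minAreaRect(P[:,:2].astype(np.float32)))).tolist())
"
```

```text
t 5.8 pos [ 540.2 -255.1  472.2] yaw -23.8 slide units [-16.25   0.02  -5.96] roll -0.15 w 0.244 F [-0.1  0.  -1.1] q6 1.54
scene [(np.int64(104), array([ 548.8, -251.5])), (np.int64(101), array([ 549. , -251.5])), (np.int64(91), array([ 548.8, -251.5]))]
wide [array([ 571.3, -258.7]), array([35.3, 85.2]), 73.8] [[525.0, -264.0], [607.0, -288.0], [617.0, -254.0], [535.0, -230.0]]
top [(np.int64(131), array([ 545. , -249.5])), (np.int64(129), array([ 545. , -249.5])), (np.int64(126), array([ 545.5, -249.5]))]
wide [array([ 568.6, -256.1]), array([35.2, 85.1]), 77.2] [[523.0, -264.0], [606.0, -283.0], [614.0, -248.0], [531.0, -229.0]]
```

View pics/scene3.png

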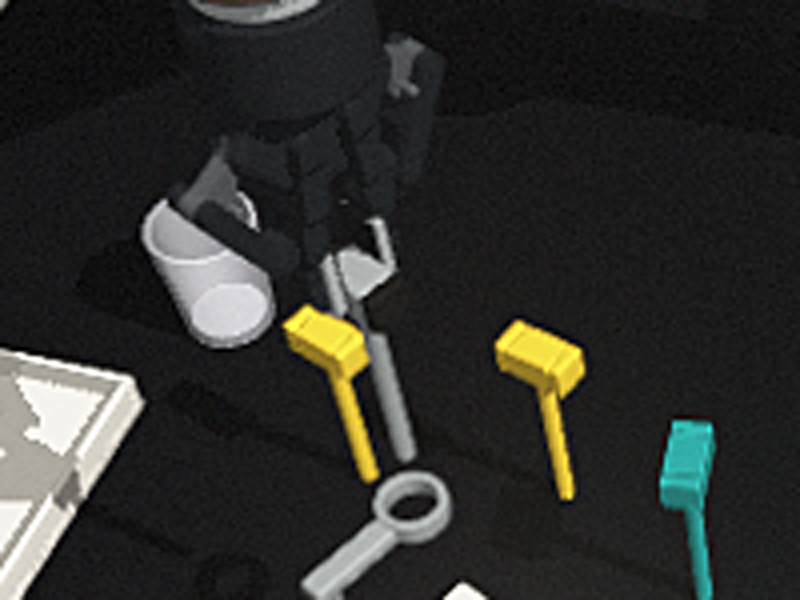

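Scene 3 shows the steel hammer held and nearly upright above the empty wide ring at crop (412,507), with the look-alikes untouched. Next I carry it to the narrow ring.

Emit:
apply_moves([
  {"grip": 10,"slide": [-0.5,0,-0.2],"roll": 0},
  {"grip": 10,"slide": [-0.9,0,-0.33],"roll": 0},
  {"grip": 10,"slide": [-0.9,0,-0.33],"roll": 0},
  {"grip": 10,"slide": [-0.9,0,-0.33],"roll": 0},
  {"grip": 10,"slide": [-0.9,0,-0.33],"roll": 0},
  {"grip": 10,"slide": [-0.9,0,-0.33],"roll": 0},
  {"grip": 10,"slide": [-0.9,0,-0.33],"roll": 0},
  {"grip": 10,"slide": [-0.9,0,-0.33],"roll": 0},
])

```text
time: 6.7
position: [552.9, -29.0, 460.1]
ee_rot: [-0.989, 1.519, -1.507]
contact_force: [0.2, 0.0, -1.7]
gripper_width: 0.24
```

Emit:
apply_moves([
  {"grip": 10,"slide": [-0.9,0,-0.33],"roll": 0},
  {"grip": 10,"slide": [-0.9,0,-0.33],"roll": 0},
  {"grip": 10,"slide": [-0.9,0,-0.33],"roll": 0},
  {"grip": 10,"slide": [-0.9,0,-0.33],"roll": 0},
  {"grip": 10,"slide": [-0.9,0,-0.33],"roll": 0},
  {"grip": 10,"slide": [-0.9,0,-0.33],"roll": 0},
  {"grip": 10,"slide": [-0.9,0,-0.33],"roll": 0},
  {"grip": 10,"slide": [-0.9,0,-0.33],"roll": 0},
])

```text
time: 7.5
position: [563.6, 215.7, 451.7]
ee_rot: [-1.002, 1.524, -1.503]
contact_force: [0.4, -0.0, -1.5]
gripper_width: 0.244
```

```bash
python3 -c "
from m import *
rel(573,263,470,-23)
"
```

```text
t 7.5 pos [563.6 215.7 451.7] yaw -23.9 slide units [-1.56 -0.62 -0.36] roll -0.17 w 0.244 F [ 0.4 -0.  -1.5] q6 2.35
```

Emit:
apply_moves([
  {"grip": 10,"slide": [-0.7,-0.3,-0.18],"roll": 0},
  {"grip": 10,"slide": [-0.65,-0.3,-0.18],"roll": 0},
  {"grip": 10,"slide": [0,0,0],"roll": 0},
  {"grip": 10,"slide": [0,0,0],"roll": 0},
  {"grip": 10,"slide": [0,0,0],"roll": 0},
])

```text
time: 8.0
position: [567.9, 264.8, 463.9]
ee_rot: [-1.015, 1.524, -1.498]
contact_force: [0.6, -0.4, -0.5]
gripper_width: 0.242
```

Run:
```python
from m import *
rel(573,263,470,-23)
ims=[]
for n in ["scene","top"]:
    f=cams.grab_frame(n)
    P,u,v=box(f,(573,262),50,168,285)
    print(n,len(P))
    for z in range(170,285,10):
        q=P[(P[:,2]>=z)&(P[:,2]<z+10)]
        if len(q)>3: print(z,len(q),np.round(np.median(q,0),1),np.round(np.ptp(q,0)))
    print(ringfit(f,(573,263),130,8.5,13.5,8))
    a,b=pix(f,[573,263,180])[0].astype(int); b=max(b,60);a=max(a,60)
    ims.append(cv2.resize(f["img"][b-60:b+60,a-60:a+60,::-1],(390,390),interpolation=cv2.INTER_CUBIC))
cv2.imwrite("pics/n4.png",np.hstack(ims))
```

```text
t 8.0 pos [567.9 264.8 463.9] yaw -23.5 slide units [-0.01 -0.21  0.18] roll -0.1 w 0.242 F [ 0.6 -0.4 -0.5] q6 2.42
scene 190
180 13 [565.  269.9 186.7] [ 6. 10.  5.]
190 18 [565.8 270.3 194.7] [ 6.  9. 10.]
200 21 [565.7 269.  205.1] [ 4. 10.  9.]
210 19 [566.4 269.4 215.4] [5. 9. 9.]
220 22 [566.7 269.5 225.3] [ 7.  9. 10.]
230 19 [567.  269.6 235.7] [5. 9. 9.]
240 23 [567.4 269.5 245.2] [6. 9. 9.]
250 23 [567.6 269.8 255.4] [6. 9. 9.]
260 22 [567.8 269.2 265.6] [ 6. 10.  9.]
270 10 [568.4 271.4 272.8] [3. 7. 7.]
(np.int64(85), array([575.5, 262.5]))
top 154
180 10 [556.2 268.3 187.7] [5. 7. 6.]
190 20 [556.8 267.7 195.4] [8. 7. 9.]
200 18 [557.3 267.9 204.9] [8. 7. 9.]
210 21 [556.8 268.1 215.4] [8. 7. 8.]
220 21 [557.4 268.2 224.7] [7. 7. 9.]
230 24 [558.2 268.  235.8] [8. 8. 9.]
240 23 [558.5 268.2 246.6] [7. 8. 9.]
250 17 [559.2 267.8 252.8] [9. 4. 9.]
(np.int64(115), array([570.5, 263. ]))
```

View pics/n4.png

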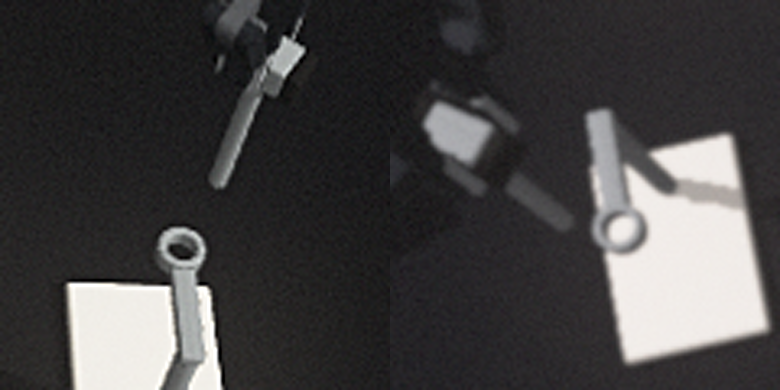

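Picture n4 shows the hammer hanging near upright, its tail at scene-crop (220,180). The ring is at (182,250), so the tail is off by about (+13,-8) mm. I'll correct that and come down close, then remeasure.

Emit:
apply_moves([
  {"grip": 10,"slide": [0.07,0,0.5],"roll": 0},
  {"grip": 10,"slide": [0,0.5,0],"roll": 0},
  {"grip": 10,"slide": [0,0.5,0],"roll": 0},
  {"grip": 10,"slide": [0,0.3,0],"roll": 0},
  {"grip": 10,"slide": [0,0,0],"roll": 0},
  {"grip": 10,"slide": [0,0,0],"roll": 0},
  {"grip": 10,"slide": [0,0,0],"roll": 0},
])

```text
time: 8.8
position: [582.8, 250.5, 424.7]
ee_rot: [-1.009, 1.527, -1.503]
contact_force: [0.1, 0.9, -1.6]
gripper_width: 0.245
```

```bash
cat >> m.py <<'E'
def axis(f,c,z0,z1,r,rad=35):
    "axis line of a near-vertical round handle from its visible side: point at z0, slope per mm"
    P,u,v=box(f,c,rad,z0,z1)
    cam=-f["R"].T@f["t"]; 
    from scipy.optimize import least_squares
    def res(p):
        d=P[:,:2]-(p[:2]+np.outer(P[:,2]-z0,p[2:])); return np.hypot(*d.T)-r
    m=P.mean(0); away=m[:2]-cam[:2]; away/=np.hypot(*away)
    s=least_squares(res,[*(m[:2]+away*r*.8),0,0],loss="soft_l1",f_scale=1.)
    return len(P),np.round(s.x[:2],1),np.round(s.x[2:],3),"rms",round(float(np.sqrt(np.mean(s.fun**2))),2)
E
python3 - <<'E'
from m import *
rel(573,263,470,-23)
for n in ["scene","top"]:
    f=cams.grab_frame(n)
    P,u,v=box(f,(573,263),30,124,200); print(n,np.histogram(P[:,2],range(124,202,6))[0])
    print(n,axis(f,(573,263),150,205,5),ringfit(f,(573,263),130,8.5,13.5,8,5))
E
```

```text
t 8.8 pos [582.8 250.5 424.7] yaw -23.9 slide units [-0.23 -1.5  -0.5 ] roll -0.17 w 0.245 F [ 0.1  0.9 -1.6] q6 2.39
scene [113  45   0   6  10  11   9  12   8   9  14  12]
scene (99, array([577.7, 256.1]), array([ 0.018, -0.004]), 'rms', 0.73) (np.int64(56), array([575. , 262.5]))
top [88 88  0  1 11  8 10 10 10 10 14  9]
top (93, array([574.8, 256.9]), array([0.034, 0.013]), 'rms', 0.48) (np.int64(100), array([570.5, 263.5]))
```

Emit:
apply_moves([
  {"grip": 10,"slide": [-0.15,0,-0.2],"roll": 0},
  {"grip": 10,"slide": [0,0,0],"roll": 0},
  {"grip": 10,"slide": [0,0,0],"roll": 0},
])

```text
time: 9.2
position: [578.6, 258.2, 426.0]
ee_rot: [-1.007, 1.525, -1.503]
contact_force: [0.3, -0.4, -1.7]
gripper_width: 0.244
```

```bash
cat > c.py <<'E'
from m import *
rel(573,263,470,-23)
for n in ["scene","top"]:
    f=cams.grab_frame(n)
    print(n,axis(f,(573,263),148,205,5),ringfit(f,(573,263),130,8.5,13.5,8,5))
E
python3 c.py
```

```text
t 9.2 pos [578.6 258.2 426. ] yaw -23.8 slide units [-0.05 -1.46 -0.27] roll -0.16 w 0.244 F [ 0.3 -0.4 -1.7] q6 2.4
scene (104, array([573.5, 263.8]), array([ 0.026, -0.002]), 'rms', 0.85) (np.int64(65), array([575.2, 262.5]))
top (98, array([571.2, 265.3]), array([0.032, 0.003]), 'rms', 0.49) (np.int64(86), array([571. , 263.5]))
```

Emit:
apply_moves([
  {"grip": 10,"slide": [0.04,0,0.04],"roll": 0},
  {"grip": 10,"slide": [0,0.3,0],"roll": 0},
  {"grip": 10,"slide": [0,0.3,0],"roll": 0},
  {"grip": 10,"slide": [0,0.2,0],"roll": 0},
  {"grip": 10,"slide": [0,0,0],"roll": 0},
])

```text
time: 9.8
position: [578.7, 256.1, 398.9]
ee_rot: [-1.008, 1.526, -1.503]
contact_force: [-0.1, 0.7, -1.1]
gripper_width: 0.242
```

```bash
python3 c.py
```

```text
t 9.8 pos [578.7 256.1 398.9] yaw -23.8 slide units [-0.1  -2.36 -0.32] roll -0.17 w 0.242 F [-0.1  0.7 -1.1] q6 2.4
scene (104, array([574.5, 261.5]), array([0.017, 0.002]), 'rms', 0.79) (np.int64(49), array([575. , 262.5]))
top (68, array([571.8, 262.7]), array([0.025, 0.013]), 'rms', 0.49) (np.int64(62), array([570.2, 263.5]))
```

Emit:
apply_moves([
  {"grip": 10,"slide": [-0.03,0.3,-0.03],"roll": 0},
  {"grip": 10,"slide": [0,0.3,-0.01],"roll": 0},
  {"grip": 10,"slide": [-0.01,0.3,-0.01],"roll": 0},
  {"grip": 10,"slide": [0,0.3,-0.01],"roll": 0},
  {"grip": 10,"slide": [-0.01,0.3,-0.01],"roll": 0},
  {"grip": 10,"slide": [0,0.3,-0.01],"roll": 0},
  {"grip": 10,"slide": [-0.01,0.2,-0.01],"roll": 0},
  {"grip": 10,"slide": [0,0,0],"roll": 0},
])

```text
time: 10.7
position: [575.0, 259.0, 334.2]
ee_rot: [-1.007, 1.526, -1.503]
contact_force: [-0.0, -0.4, -0.7]
gripper_width: 0.242
```

Run:
```python
from m import *
rel(573,263,470,-23)
for n in ["scene","top"]:
    f=cams.grab_frame(n)
    P,u,v=box(f,(573,263),20,115,185); print(n,np.histogram(P[:,2],range(115,190,5)))
    print(n,ringfit(f,(573,263),130,8.5,13.5,8,5))
```

```text
t 10.7 pos [575.  259.  334.2] yaw -23.8 slide units [-0.04 -4.52 -0.22] roll -0.17 w 0.242 F [-0.  -0.4 -0.7] q6 2.41
scene (array([ 8, 26, 78, 37,  9,  2,  2,  0,  2, 12, 14, 17, 86, 11]), array([115, 120, 125, 130, 135, 140, 145, 150, 155, 160, 165, 170, 175,
       180, 185]))
scene (np.int64(28), array([575.5, 262.5]))
top (array([  6,  14,  23,  32,   0,   0,   0,   0,   0,   0,   3,   5, 128,
        95]), array([115, 120, 125, 130, 135, 140, 145, 150, 155, 160, 165, 170, 175,
       180, 185]))
top (np.int64(49), array([570., 263.]))
```

Emit:
apply_moves([
  {"grip": 10,"slide": [0,0.3,0],"roll": 0},
  {"grip": 10,"slide": [0,0.3,0],"roll": 0},
  {"grip": 10,"slide": [0,0.15,0],"roll": 0},
  {"grip": 10,"slide": [0,0,0],"roll": 0},
])

```text
time: 11.2
position: [574.8, 259.0, 311.8]
ee_rot: [-1.004, 1.525, -1.503]
contact_force: [0.5, -0.0, -0.9]
gripper_width: 0.246
```

```bash
python3 -c "
from m import *
rel(573,263,307,-23)
for n in ['scene','top']:
    f=cams.grab_frame(n); P,u,v=box(f,(573,263),20,140,165); print(n,rect(P),np.percentile(P[:,2],[10,50,90]))"
```

```text
t 11.2 pos [574.8 259.  311.8] yaw -23.8 slide units [-0.1   0.16 -0.1 ] roll -0.17 w 0.246 F [ 0.5 -0.  -0.9] q6 2.41
scene [array([579.1, 273.1]), array([16.1, 33.9]), 62.7] [144.58626439 154.37559591 157.35350463]
top [array([569.3, 259.7]), array([31.7, 29.7]), 88.2] [155.00383659 157.00053857 159.39249522]
```

Emit:
apply_moves([
  {"grip": 10,"slide": [0,0.13,0],"roll": 0},
  {"grip": 10,"slide": [0,0,0],"roll": 0},
  {"grip": 45,"slide": [0,0,0],"roll": 0},
  {"grip": 60,"slide": [0,0,0],"roll": 0},
  {"grip": 100,"slide": [0,0,0],"roll": 0},
  {"grip": 100,"slide": [0,-0.3,0],"roll": 0},
  {"grip": 100,"slide": [0,-0.6,0],"roll": 0},
  {"grip": 100,"slide": [0,-1,0],"roll": 0},
])

```text
time: 12.1
position: [575.7, 258.9, 365.5]
ee_rot: [-1.008, 1.526, -1.503]
contact_force: [0.7, 0.4, 0.1]
gripper_width: 1.002
```

Emit:
apply_moves([
  {"grip": 100,"slide": [0,-1,0],"roll": 0},
  {"grip": 100,"slide": [0.5,-0.8,0],"roll": 0},
  {"grip": 100,"slide": [1,0,0],"roll": 0},
  {"grip": 100,"slide": [1,0,0],"roll": 0},
  {"grip": 100,"slide": [1,0,0],"roll": 0},
])

```text
time: 12.6
position: [533.9, 162.9, 430.4]
ee_rot: [-1.0, 1.519, -1.499]
contact_force: [-0.4, 1.0, 0.4]
gripper_width: 0.994
```

Run:
```python
from m import *
rel(580,27,300,90)
ims=[]
for n in ["scene","top"]:
    f=cams.grab_frame(n)
    P,u,v=box(f,(573,263),35,140,165); print(n,len(P),rect(P),np.percentile(P[:,2],[10,50,90]),[np.round(np.median(P[P[:,2]>145],0),1)])
    print(axis(f,(573,263),40,112,5,16))
    a,b=pix(f,[573,263,100])[0].astype(int)
    im1=cv2.resize(f["img"][b-35:b+35,a-35:a+35,::-1],(300,300),interpolation=cv2.INTER_CUBIC)
    a,b=pix(f,[570,27,100])[0].astype(int)
    im2=cv2.resize(f["img"][b-40:b+40,a-40:a+40,::-1],(300,300),interpolation=cv2.INTER_CUBIC)
    ims.append(np.hstack([im1,im2]))
    # large hammer
    P,u,v=box(f,(605,27),33,100,150); print("lhead",rect(P),np.percentile(P[:,2],[50,99]))
    Q=P[P[:,2]>119]; print(" up",rect(Q))
    H,_,_=box(f,(545,26),28,25,100); H=H[np.abs(H[:,1]-26)<14]
    c=H.mean(0); d=np.linalg.svd(H-c)[2][0]; print(" handle",np.round(c,1),np.round(d,3))
cv2.imwrite("pics/v5.png",np.vstack(ims))
```

```text
t 12.6 pos [533.9 162.9 430.4] yaw -23.6 slide units [3.51 4.31 3.29] roll 13.28 w 0.994 F [-0.4  1.   0.4] q6 2.28
scene 332 [array([574.7, 264.8]), array([44.4, 23.7]), 66.0] [144.97194356 149.74667048 151.97935171] [array([575.6, 264.4, 149.9])]
(72, array([573.5, 264.7]), array([0.003, 0.016]), 'rms', 0.83)
lhead [array([594.8,  26.1]), array([56.3, 40.9]), 89.1] [131.23701485 136.83717512]
 up [array([600. ,  26.1]), array([56.3, 30.6]), 88.7]
 handle [542.1  30.7  70.7] [ 0.658 -0.059  0.751]Traceback (most recent call last):
  File "<stdin>", line 6, in <module>
    return _quantile_unchecked(
        a, q, axis, out, overwrite_input, method, keepdims, weights)
    return _ureduce(a,
                    func=_quantile_ureduce_func,
    ...<5 lines>...
                    overwrite_input=overwrite_input,
                    method=method)
    r = func(a, **kwargs)
    result = _quantile(arr,
                       quantiles=q,
    ...<2 lines>...
                       out=out,
                       weights=wgt)
    slices_having_nans = np.isnan(arr[-1, ...])
                                  ~~~^^^^^^^^^
IndexError: index -1 is out of bounds for axis 0 with size 0
```

The small hammer now hangs in the narrow ring: head top at about 150 mm and the handle upright.

The tool always points down, so I'll grip the large head by its two ends and let the hammer turn about that axis. If gravity doesn't bring it upright, I can press its tail against the fixed ring. Rolling the jaws to about +89° first.

Emit:
apply_moves([
  {"grip": 100,"slide": [0,0,0],"roll": -1},
  {"grip": 100,"slide": [0,0,0],"roll": -1},
  {"grip": 100,"slide": [0,0,0],"roll": -1},
  {"grip": 100,"slide": [0,0,0],"roll": -1},
  {"grip": 100,"slide": [0,0,0],"roll": -1},
  {"grip": 100,"slide": [0,0,0],"roll": -1},
  {"grip": 100,"slide": [0,0,0],"roll": -1},
  {"grip": 100,"slide": [0,0,0],"roll": -1},
])

```text
time: 13.5
position: [533.3, 162.5, 437.6]
ee_rot: [-1.342, 0.988, -0.97]
contact_force: [-0.1, 0.5, -0.3]
gripper_width: 0.999
```

Emit:
apply_moves([
  {"grip": 100,"slide": [0,0,0],"roll": -1},
  {"grip": 100,"slide": [0,0,0],"roll": -1},
  {"grip": 100,"slide": [0,0,0],"roll": -1},
  {"grip": 100,"slide": [0,0,0],"roll": -1},
  {"grip": 100,"slide": [0,0,0],"roll": -1},
  {"grip": 100,"slide": [0,0,0],"roll": -1},
  {"grip": 100,"slide": [0,0,0],"roll": -1},
  {"grip": 100,"slide": [0,0,0],"roll": -1},
])

```text
time: 14.3
position: [534.1, 165.6, 442.4]
ee_rot: [-1.525, 0.422, -0.41]
contact_force: [0.4, 0.4, 0.7]
gripper_width: 0.997
```

Emit:
apply_moves([
  {"grip": 100,"slide": [0,0,0],"roll": -1},
  {"grip": 100,"slide": [0,0,0],"roll": -1},
  {"grip": 100,"slide": [0,0,0],"roll": -1},
  {"grip": 100,"slide": [0,0,0],"roll": -1},
  {"grip": 100,"slide": [0,0,0],"roll": -1},
  {"grip": 100,"slide": [0,0,0],"roll": -1},
])

```text
time: 14.9
position: [534.6, 168.0, 446.1]
ee_rot: [-1.562, -0.011, 0.014]
contact_force: [-0.3, 0.1, -0.1]
gripper_width: 1.0
```

Run:
```python
from m import *
rel(597,26.5,350,88.8)
for n,sx,sy in [("scene",-2,1),("top",2,-1)]:
    f=cams.grab_frame(n)
    P,u,v=box(f,(600,27),40,112,150)
    P=P[np.abs(P[:,1]-27)<20]+[sx,sy,0]
    if len(P)<20: print(n,"hidden");continue
    for lo in range(570,630,5):
        q=P[(P[:,0]>=lo)&(P[:,0]<lo+5)]
        if len(q)>3: print(n,lo+2.5,len(q),np.round(np.median(q[:,2]),1))
```

```text
t 14.9 pos [534.6 168.  446.1] yaw 90.9 slide units [ 2.01  3.16 -4.78] roll 0.42 w 1.0 F [-0.3  0.1 -0.1] q6 0.29
scene 582.5 9 125.0
scene 587.5 14 130.0
scene 592.5 39 132.5
scene 597.5 42 134.0
scene 602.5 55 134.4
scene 607.5 108 130.5
scene 612.5 55 125.9
top 577.5 6 113.1
top 582.5 26 116.9
top 587.5 91 127.9
top 592.5 70 132.1
top 597.5 71 134.4
top 602.5 64 135.3
top 607.5 52 133.7
top 612.5 17 130.4
```

Emit:
apply_moves([
  {"grip": 100,"slide": [0.4,0.4,-0.9],"roll": 0.42},
  {"grip": 100,"slide": [0.4,0.4,-0.9],"roll": 0},
  {"grip": 100,"slide": [0.4,0.4,-0.9],"roll": 0},
  {"grip": 100,"slide": [0.4,0.4,-0.9],"roll": 0},
  {"grip": 100,"slide": [0.4,0.4,-0.8],"roll": 0},
  {"grip": 100,"slide": [0.2,0.4,-0.3],"roll": 0},
  {"grip": 100,"slide": [0,0.4,0],"roll": 0},
  {"grip": 100,"slide": [0,0,0],"roll": 0},
])

```text
time: 15.8
position: [600.2, 24.1, 359.7]
ee_rot: [-1.56, 0.033, -0.034]
contact_force: [-1.0, 0.5, 0.3]
gripper_width: 1.002
```

```bash
python3 -c "
from m import *
rel(600.5,26.5,273,88.8)"
```

```text
t 15.8 pos [600.2  24.1 359.7] yaw 87.6 slide units [0.01 2.89 0.05] roll -0.25 w 1.002 F [-1.   0.5  0.3] q6 0.08
```

Emit:
apply_moves([
  {"grip": 100,"slide": [0,0.6,0.05],"roll": -0.25},
  {"grip": 100,"slide": [0,0.6,0],"roll": 0},
  {"grip": 100,"slide": [0,0.6,0],"roll": 0},
  {"grip": 100,"slide": [0,0.5,0],"roll": 0},
  {"grip": 100,"slide": [0,0.2,0],"roll": 0},
  {"grip": 100,"slide": [0,0,0],"roll": 0},
])

```text
time: 16.4
position: [599.0, 32.9, 285.6]
ee_rot: [-1.559, 0.01, -0.017]
contact_force: [-0.5, 0.8, -0.0]
gripper_width: 1.0
```

```bash
python3 -c "
from m import *
rel(600.5,26.5,273,88.8)
f=cams.grab_frame('scene'); save(f,'lg',(260,220,390,320),5)"
```

```text
t 16.4 pos [599.   32.9 285.6] yaw 89.0 slide units [ 0.05  0.42 -0.22] roll 0.05 w 1.0 F [-0.5  0.8 -0. ] q6 0.07
```

View pics/lg.png

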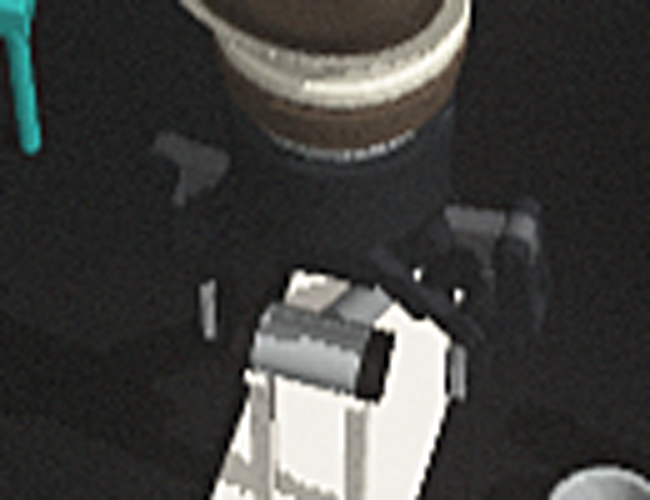

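The fingers straddle the head: pads at crop (207,310) and (455,372), head at (320,350). I'll centre them, come down a little and close.

Emit:
apply_moves([
  {"grip": 100,"slide": [0.05,0.25,-0.2],"roll": 0},
  {"grip": 100,"slide": [0,0.2,0],"roll": 0},
  {"grip": 100,"slide": [0,0,0],"roll": 0},
  {"grip": 50,"slide": [0,0,0],"roll": 0},
  {"grip": 50,"slide": [0,0,0],"roll": 0},
  {"grip": 50,"slide": [0,0,0],"roll": 0},
  {"grip": 50,"slide": [0,0,0],"roll": 0},
  {"grip": 50,"slide": [0,0,0],"roll": 0},
], grip_force=25)

```text
time: 17.25
position: [601.4, 26.1, 274.4]
ee_rot: [-1.559, 0.007, -0.021]
contact_force: [0.3, -0.9, 0.2]
gripper_width: 0.653
```

Emit:
apply_moves([
  {"grip": 50,"slide": [0,0,0],"roll": 0},
  {"grip": 50,"slide": [0,0,0],"roll": 0},
])

```text
time: 17.45
position: [601.4, 26.1, 274.4]
ee_rot: [-1.559, 0.007, -0.021]
contact_force: [-0.4, 0.0, -0.2]
gripper_width: 0.651
```

Emit:
apply_moves([
  {"grip": 50,"slide": [0,-0.3,0],"roll": 0},
  {"grip": 50,"slide": [0,-0.4,0],"roll": 0},
  {"grip": 50,"slide": [0,-0.4,0],"roll": 0},
  {"grip": 50,"slide": [0,-0.5,0],"roll": 0},
  {"grip": 50,"slide": [0,-0.5,0],"roll": 0},
  {"grip": 50,"slide": [0,-0.5,0],"roll": 0},
  {"grip": 50,"slide": [0,-0.5,0],"roll": 0},
  {"grip": 50,"slide": [0,0,0],"roll": 0},
])

```text
time: 18.25
position: [600.1, 25.2, 378.1]
ee_rot: [-1.558, 0.003, -0.024]
contact_force: [0.6, -0.8, -1.7]
gripper_width: 0.65
```

Run:
```python
from m import *
rel(600.5,26.5,273,88.8)
ims=[]
for n in ["scene","top"]:
    f=cams.grab_frame(n)
    a,b=pix(f,[580,27,170])[0].astype(int)
    ims.append(cv2.resize(f["img"][b-60:b+60,a-60:a+60,::-1],(390,390),interpolation=cv2.INTER_CUBIC))
    P,u,v=box(f,(560,27),70,60,250)
    P=P[np.abs(P[:,1]-27)<15]
    for z in range(60,250,15):
        q=P[(P[:,2]>=z)&(P[:,2]<z+15)]
        if len(q)>3: print(n,z,len(q),np.round(np.median(q,0),1))
cv2.imwrite("pics/l6.png",np.hstack(ims))
```

```text
t 18.25 pos [600.1  25.2 378.1] yaw 89.0 slide units [-0.03  3.5  -0.  ] roll 0.04 w 0.65 F [ 0.6 -0.8 -1.7] q6 0.06
scene 90 4 [608.1  41.7  98.9]
scene 105 6 [601.5  41.1 110.1]
scene 195 6 [561.9  30.3 198.8]
scene 210 25 [610.5  27.9 220.4]
scene 225 244 [605.7  26.9 235.8]
scene 240 7 [602.8  23.6 240.3]
```

View pics/l6.png

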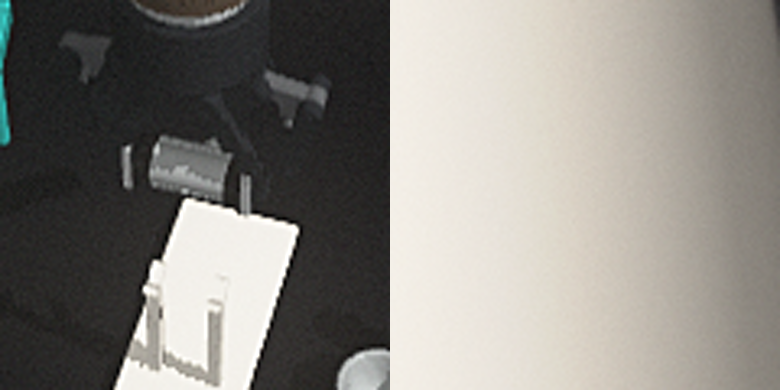

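Picture l6 shows the head held between the pads at crop (190,165), clear of the saddles, and the hammer is still near 45°. Gravity won't turn it, so I'll press its tail against the outside of the fixed wide ring. First I raise it and roll by about 135°, away from the ring's bar.

Emit:
apply_moves([
  {"grip": 50,"slide": [0,-0.5,0],"roll": -0.5},
  {"grip": 50,"slide": [0,-0.5,0],"roll": -1},
  {"grip": 50,"slide": [0,-0.5,0],"roll": -1},
  {"grip": 50,"slide": [0,-0.4,0],"roll": -1},
  {"grip": 50,"slide": [0,-0.3,0],"roll": -1},
  {"grip": 50,"slide": [0,0,0],"roll": -1},
  {"grip": 50,"slide": [0,0,0],"roll": -1},
  {"grip": 50,"slide": [0,0,0],"roll": -1},
])

```text
time: 19.15
position: [599.6, 24.5, 435.7]
ee_rot: [-1.496, -0.519, 0.515]
contact_force: [-0.0, 0.3, -1.5]
gripper_width: 0.651
```

Emit:
apply_moves([
  {"grip": 50,"slide": [0,0,0],"roll": -1},
  {"grip": 50,"slide": [0,0,0],"roll": -1},
  {"grip": 50,"slide": [0,0,0],"roll": -1},
  {"grip": 50,"slide": [0,0,0],"roll": -1},
  {"grip": 50,"slide": [0,0,0],"roll": -1},
  {"grip": 50,"slide": [0,0,0],"roll": -1},
  {"grip": 50,"slide": [0,0,0],"roll": -1},
  {"grip": 50,"slide": [0,0,0],"roll": -1},
])

```text
time: 19.95
position: [599.9, 24.7, 426.6]
ee_rot: [-1.27, -1.069, 1.075]
contact_force: [0.9, 0.8, -1.2]
gripper_width: 0.65
```

Emit:
apply_moves([
  {"grip": 50,"slide": [0,0,0],"roll": -1},
  {"grip": 50,"slide": [0,0,0],"roll": -1},
  {"grip": 50,"slide": [0,0,0],"roll": -1},
  {"grip": 50,"slide": [0,0,0],"roll": -1},
  {"grip": 50,"slide": [0,0,0],"roll": -1},
  {"grip": 50,"slide": [0,0,0],"roll": -1},
  {"grip": 50,"slide": [0,0,0],"roll": -1},
  {"grip": 50,"slide": [0,0,0],"roll": -1},
])

```text
time: 20.75
position: [600.1, 24.9, 417.2]
ee_rot: [-0.866, -1.589, 1.594]
contact_force: [0.9, -0.7, -1.5]
gripper_width: 0.652
```

```bash
python3 -c "
from m import *
rel(444.5,-148,406,-136)
s=env.state(); print(np.round(Ro.from_rotvec(s['ee_rot']).as_matrix(),2), np.round(s['qpos'],2))"
```

```text
t 20.75 pos [600.1  24.9 417.2] yaw -148.6 slide units [-2.23  0.45  7.42] roll -2.53 w 0.652 F [ 0.9 -0.7 -1.5] q6 -2.08
[[-0.52 -0.03 -0.85]
 [ 0.85  0.01 -0.52]
 [ 0.03 -1.    0.02]] [ 0.04  0.24  0.37  1.73  0.01 -2.08]
```

Emit:
apply_moves([
  {"grip": 50,"slide": [-0.2,-0.2,0.6],"roll": 0},
  {"grip": 50,"slide": [-0.28,-0.1,0.9],"roll": 0},
  {"grip": 50,"slide": [-0.28,-0.1,0.9],"roll": 0},
  {"grip": 50,"slide": [-0.28,-0.05,0.9],"roll": 0},
  {"grip": 50,"slide": [-0.28,-0.05,0.9],"roll": 0},
  {"grip": 50,"slide": [-0.28,-0.05,0.9],"roll": 0},
  {"grip": 50,"slide": [-0.28,-0.05,0.9],"roll": 0},
  {"grip": 50,"slide": [-0.2,-0.05,0.6],"roll": 0},
])

```text
time: 21.55
position: [456.2, -137.6, 433.9]
ee_rot: [-0.859, -1.578, 1.592]
contact_force: [0.2, -0.3, -1.4]
gripper_width: 0.648
```

Emit:
apply_moves([
  {"grip": 50,"slide": [0,0,0],"roll": -1},
  {"grip": 50,"slide": [0,0,0],"roll": -1},
  {"grip": 50,"slide": [0,0,0],"roll": -0.5},
  {"grip": 50,"slide": [0,0,0],"roll": 0},
])

```text
time: 21.95
position: [451.2, -141.0, 433.7]
ee_rot: [-0.706, -1.724, 1.732]
contact_force: [0.7, -0.5, -0.9]
gripper_width: 0.653
```

Run:
```python
from m import *
rel(444.5,-148,406,-136)
ims=[]
for n in ["scene","top"]:
    f=cams.grab_frame(n)
    a,b=pix(f,[500,-200,190])[0].astype(int)
    ims.append(cv2.resize(f["img"][b-60:b+60,a-60:a+60,::-1],(390,390),interpolation=cv2.INTER_CUBIC))
    for q in ["large_hammer","large_hammer_head"]:
        for d in cams.search_frame(f,q)[:1]: print(n,q,round(d["score"],2),np.round(c2w(f,d["position"])))
    P,u,v=box(f,(500,-200),60,140,245)
    for z in range(140,245,15):
        q=P[(P[:,2]>=z)&(P[:,2]<z+15)]
        if len(q)>3: print(n,z,len(q),np.round(np.median(q,0),1))
cv2.imwrite("pics/l7.png",np.hstack(ims))
```

```text
t 21.95 pos [ 451.2 -141.   433.7] yaw -136.6 slide units [-0.05  0.93  0.3 ] roll -0.13 w 0.653 F [ 0.7 -0.5 -0.9] q6 -2.63
scene large_hammer 0.86 [ 479. -166.  242.]
scene large_hammer_head 0.83 [ 482. -171.  242.]
scene 140 10 [ 538.6 -236.   152.7]
scene 155 30 [ 537.4 -240.6  160.5]
scene 170 51 [ 515.5 -209.   179.9]
scene 185 82 [ 508.8 -200.9  192.5]
scene 200 79 [ 500.2 -191.5  207.3]
scene 215 91 [ 490.6 -181.   222.4]
scene 230 96 [ 481.3 -170.2  237.9]
top large_hammer 0.62 [ 441. -125.  291.]
top large_hammer_head 0.62 [ 443. -124.  289.]
```

View pics/l7.png

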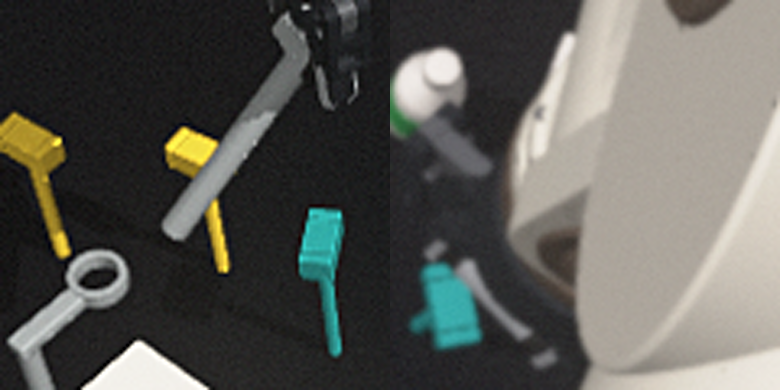

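Picture l7 (scene half) shows the handle sloping down to its tail at crop (180,228). The empty ring is at (98,277), well lined up. I'll fit the handle axis against the ring in that one camera.

```bash
cat >> m.py <<'E'
def lgaxis(f,c,rad,z0,z1,guess,ring=(548.9,-251.5)):
    "large handle axis (r=9): tail, direction, in ring-centred terms (scene camera)"
    from scipy.optimize import least_squares
    P,u,v=box(f,c,rad,z0,z1)
    cam=-f["R"].T@f["t"]; m=np.median(P,0); a=m-cam; a/=np.linalg.norm(a)
    def res(p):
        d=np.array([p[2],p[3],1]); d/=np.linalg.norm(d); w=P-np.array([p[0],p[1],m[2]])
        return np.linalg.norm(w-np.outer(w@d,d),axis=1)-9
    s=least_squares(res,[*(m+a*7)[:2],*guess],loss="soft_l1",f_scale=1.)
    p=s.x; d=np.array([p[2],p[3],1]); d/=np.linalg.norm(d); p0=np.array([p[0],p[1],m[2]])
    t=(P-p0)@d; tail=p0+np.percentile(t,.5)*d
    az=np.arctan2(d[1],d[0]); e=np.array([np.cos(az),np.sin(az)]); rel_=tail[:2]-ring
    print(len(P),"tail",np.round(tail,1),"tilt deg",round(np.degrees(np.arccos(d[2])),1),"az",round(np.degrees(az),1),"radial",round(rel_@e,1),"lateral",round(rel_@[-e[1],e[0]],1),"axis",np.round(p0,1),np.round(d,3),"rms",round(float(np.sqrt(np.mean(s.fun**2))),2), "head",np.round(tail+151*d,1))
E
python3 - <<'E'
from m import *
f=cams.grab_frame("scene"); lgaxis(f,(498,-195),45,166,245,(-.6,.65))
E
```

```text
394 tail [ 513.1 -213.5  173. ] tilt deg 42.9 az 130.4 radial 52.1 lateral 2.6 axis [ 489.6 -185.9  212. ] [-0.441  0.518  0.733] rms 1.53 head [ 446.5 -135.3  283.7]
```

Emit:
apply_moves([
  {"grip": 50,"slide": [-0.2,0.3,-0.09],"roll": 0},
  {"grip": 50,"slide": [-0.2,0.3,0],"roll": 0},
  {"grip": 50,"slide": [-0.1,0.25,0],"roll": 0},
  {"grip": 50,"slide": [0,0,0],"roll": 0},
], grip_force=25)

```text
time: 22.7
position: [464.5, -150.0, 404.6]
ee_rot: [-0.704, -1.724, 1.732]
contact_force: [-0.1, -0.8, -1.7]
gripper_width: 0.648
```

```bash
cat > d.py <<'E'
from m import *
rel(547,-250.5,453,-136)
f=cams.grab_frame("scene"); s=env.state()["position"]; c=np.array(s[:2])
import sys
g=float(sys.argv[1]); lo=float(sys.argv[2])
mid=c+np.array([.648,-.762])*g*50
lgaxis(f,mid,45,lo,env.state()["position"][2]-185,(-.65*g,.76*g))
E
python3 d.py .9 164
```

```text
t 22.7 pos [ 464.5 -150.   404.6] yaw -136.6 slide units [-4.26 -1.77  0.34] roll -0.12 w 0.648 F [-0.1 -0.8 -1.7] q6 -2.64
308 tail [ 516.  -211.9  159.2] tilt deg 42.8 az 132.1 radial 51.5 lateral -2.1 axis [ 495.8 -189.5  191.7] [-0.455  0.505  0.733] rms 1.53 head [ 447.2 -135.7  270. ]
```

Emit:
apply_moves([
  {"grip": 50,"slide": [-0.25,-0.13,0],"roll": 0},
  {"grip": 50,"slide": [-0.25,-0.1,0],"roll": 0},
  {"grip": 50,"slide": [-0.25,-0.25,0],"roll": 0},
  {"grip": 50,"slide": [-0.25,-0.25,0],"roll": 0},
  {"grip": 50,"slide": [-0.25,-0.25,0],"roll": 0},
  {"grip": 50,"slide": [0,0,0],"roll": 0},
])

```text
time: 23.35
position: [493.1, -179.3, 435.8]
ee_rot: [-0.702, -1.726, 1.729]
contact_force: [-1.2, 1.9, -0.2]
gripper_width: 0.649
```

```bash
python3 d.py .6 168
```

```text
t 23.35 pos [ 493.1 -179.3  435.8] yaw -136.6 slide units [-2.93 -0.69  0.34] roll -0.11 w 0.649 F [-1.2  1.9 -0.2] q6 -2.68
383 tail [ 530.1 -226.2  164.4] tilt deg 29.0 az 129.7 radial 31.5 lateral -1.7 axis [ 513.5 -206.3  211.2] [-0.31   0.373  0.874] rms 1.33 head [ 483.3 -169.8  296.4]
```

Emit:
apply_moves([
  {"grip": 50,"slide": [-0.3,-0.15,0],"roll": 0},
  {"grip": 50,"slide": [-0.3,-0.12,0],"roll": 0},
  {"grip": 50,"slide": [-0.3,-0.1,0],"roll": 0},
  {"grip": 50,"slide": [-0.3,-0.1,0],"roll": 0},
  {"grip": 50,"slide": [-0.3,-0.08,0],"roll": 0},
  {"grip": 50,"slide": [-0.3,-0.06,0],"roll": 0},
  {"grip": 50,"slide": [-0.3,-0.05,0],"roll": 0},
  {"grip": 50,"slide": [0,0,0],"roll": 0},
])

```text
time: 24.2
position: [538.3, -226.3, 453.8]
ee_rot: [-0.699, -1.729, 1.727]
contact_force: [-0.4, 1.4, -1.4]
gripper_width: 0.654
```

```bash
python3 d.py 0.15 168
```

```text
t 24.2 pos [ 538.3 -226.3  453.8] yaw -136.5 slide units [-0.79 -0.    0.35] roll -0.1 w 0.654 F [-0.4  1.4 -1.4] q6 -2.73
296 tail [ 533.1 -228.3  168.6] tilt deg 3.7 az 98.5 radial 25.3 lateral 12.2 axis [ 532.6 -225.3  216.3] [-0.01   0.064  0.998] rms 1.08 head [ 531.6 -218.7  319.3]
```

Emit:
apply_moves([
  {"grip": 50,"slide": [-0.3,-0.03,0],"roll": 0},
  {"grip": 50,"slide": [0,0,0],"roll": 0},
  {"grip": 50,"slide": [0,-0.3,0],"roll": 0},
  {"grip": 50,"slide": [0,-0.4,0],"roll": 0},
  {"grip": 50,"slide": [0,-0.1,0],"roll": 0},
  {"grip": 50,"slide": [0,0,0],"roll": 0},
])

```text
time: 24.85
position: [545.5, -233.3, 480.3]
ee_rot: [-0.701, -1.728, 1.729]
contact_force: [0.3, -0.0, -1.5]
gripper_width: 0.654
```

```bash
python3 d.py 0.05 170
python3 - <<'E'
from m import *
for n in ["scene","top"]:
    f=cams.grab_frame(n); print(n,ringfit(f,(547,-250),160,13.5,18.5,-15,5)); 
    P,u,v=box(f,(547,-245),35,163,280); print(len(P),np.histogram(P[:,2],range(163,290,10))[0])
    if len(P)>30: print(axis(f,(545,-240),178,270,9,35))
E
```

```text
t 24.85 pos [ 545.5 -233.3  480.3] yaw -136.5 slide units [-0.49  0.9   0.34] roll -0.1 w 0.654 F [ 0.3 -0.  -1.5] q6 -2.73
355 tail [ 536.  -230.9  180.6] tilt deg 1.6 az 62.5 radial 12.3 lateral 21.0 axis [ 536.7 -229.5  235.6] [0.013 0.025 1.   ] rms 1.11 head [ 537.9 -227.1  331.6]
scene (np.int64(92), array([ 548., -252.]))
354 [ 7  8 29 33 28 37 33 39 35 38 42 25]
(308, array([ 535.5, -230.7]), array([0.02 , 0.025]), 'rms', 1.02)
top (np.int64(87), array([ 545. , -249.2]))
277 [ 4  5 22 23 19 28 26 30 29 33 33 25]
(242, array([ 534. , -229.7]), array([0.004, 0.039]), 'rms', 0.53)
```

Emit:
apply_moves([
  {"grip": 50,"slide": [-0.38,0,0.09],"roll": 0},
  {"grip": 50,"slide": [-0.38,0,0.08],"roll": 0},
  {"grip": 50,"slide": [0,0.25,0],"roll": 0},
  {"grip": 50,"slide": [0,0,0],"roll": 0},
  {"grip": 50,"slide": [0,0,0],"roll": 0},
])

```text
time: 25.5
position: [556.9, -253.0, 468.8]
ee_rot: [-0.697, -1.727, 1.728]
contact_force: [-0.3, -0.2, -1.8]
gripper_width: 0.645
```

```bash
cat > e.py <<'E'
from m import *
rel(547,-250.5,453,-136)
for n,r in [("scene",(548.6,-251.7)),("top",(545.1,-249.4))]:
    f=cams.grab_frame(n)
    P,u,v=box(f,(547,-250),30,163,280); print(n,np.histogram(P[:,2],range(163,213,5))[0],"ring",ringfit(f,(547,-250),160,13.5,18.5,-15,5))
    a=axis(f,(547,-250),178,255,9,30); print(a,"need",np.round(np.array(r)-(a[1]-a[2]*18),1))
E
python3 e.py
```

```text
t 25.5 pos [ 556.9 -253.   468.8] yaw -136.5 slide units [0.26 0.54 0.17] roll -0.09 w 0.645 F [-0.3 -0.2 -1.8] q6 -2.76
scene [ 3  9 17 15 15 18  9 20 15] ring (np.int64(72), array([ 548.5, -251.5]))
(255, array([ 546.5, -250.3]), array([0.016, 0.033]), 'rms', 1.13) need [ 2.4 -0.8]
top [ 4  9 11 11 14 13 13 15 13] ring (np.int64(117), array([ 545.5, -249.5]))
(228, array([ 544.7, -247.1]), array([0.01 , 0.012]), 'rms', 0.41) need [ 0.6 -2.1]
```

Emit:
apply_moves([
  {"grip": 50,"slide": [-0.07,0,0],"roll": 0},
  {"grip": 50,"slide": [0,0.25,0],"roll": 0},
  {"grip": 50,"slide": [0,0.25,0],"roll": 0},
  {"grip": 50,"slide": [0,0.25,0],"roll": 0},
  {"grip": 50,"slide": [0,0,0],"roll": 0},
])

```text
time: 26.1
position: [557.2, -253.5, 444.8]
ee_rot: [-0.697, -1.728, 1.728]
contact_force: [-0.1, 0.7, -1.4]
gripper_width: 0.652
```

```bash
python3 e.py
```

```text
t 26.1 pos [ 557.2 -253.5  444.8] yaw -136.4 slide units [ 0.32 -0.26  0.18] roll -0.08 w 0.652 F [-0.1  0.7 -1.4] q6 -2.76
scene [22 15 17 15 17 16 13 13 17] ring (np.int64(28), array([ 548. , -251.5]))
(218, array([ 546.4, -250. ]), array([0.038, 0.026]), 'rms', 1.03) need [ 2.9 -1.2]
top [12 13 13 10 10 15 16 13 12] ring (np.int64(76), array([ 545. , -249.5]))
(224, array([ 545.5, -247.3]), array([0.009, 0.011]), 'rms', 0.39) need [-0.2 -1.9]
```

Emit:
apply_moves([
  {"grip": 50,"slide": [-0.06,0.25,0.03],"roll": 0},
  {"grip": 50,"slide": [0,0.3,0.01],"roll": 0},
  {"grip": 50,"slide": [0,0.3,0.01],"roll": 0},
  {"grip": 50,"slide": [0,0.3,0.01],"roll": 0},
  {"grip": 50,"slide": [0,0.3,0.01],"roll": 0},
  {"grip": 50,"slide": [0,0.3,0.01],"roll": 0},
  {"grip": 50,"slide": [0,0.3,0.01],"roll": 0},
  {"grip": 50,"slide": [0,0,0],"roll": 0},
])

```text
time: 27.0
position: [553.3, -255.7, 378.4]
ee_rot: [-0.698, -1.728, 1.728]
contact_force: [0.1, -0.3, -2.0]
gripper_width: 0.653
```

```bash
sed -i 's/178,255/164,225/; s/\*18/*4/' e.py; python3 e.py
```

```text
t 27.0 pos [ 553.3 -255.7  378.4] yaw -136.4 slide units [ 0.38 -2.47  0.08] roll -0.09 w 0.653 F [ 0.1 -0.3 -2. ] q6 -2.76
scene [20 12 14  0  0  0  0  0  1] ring (np.int64(13), array([ 548. , -251.5]))
(46, array([ 541.4, -253.5]), array([0.243, 0.359]), 'rms', 5.22) need [8.2 3.2]
top [15 14 13 13 10 15 10 12  7] ring (np.int64(70), array([ 545. , -249.2]))
(151, array([ 543.2, -250.2]), array([-0.055,  0.118]), 'rms', 4.75) need [1.7 1.3]
```

```bash
sed -i 's/164,225,9,30/164,203,9,16/' e.py; python3 e.py
```

```text
t 27.1 pos [ 553.4 -255.7  380. ] yaw -136.4 slide units [ 0.38 -2.42  0.08] roll -0.09 w 0.649 F [ 0.4  0.8 -1.8] q6 -2.76
scene [19 18 11  5  0  0  0  0  1] ring (np.int64(23), array([ 547.5, -252. ]))
(46, array([ 543.3, -252.1]), array([0.026, 0.126]), 'rms', 1.05) need [5.4 0.9]
top [18 11 13 15 11 10 14 10 10] ring (np.int64(74), array([ 545. , -249.5]))
(97, array([ 542.5, -249.1]), array([0.007, 0.022]), 'rms', 0.59) need [ 2.6 -0.2]
```

Emit:
apply_moves([
  {"grip": 50,"slide": [-0.07,0,-0.09],"roll": 0},
  {"grip": 50,"slide": [0,0.3,0],"roll": 0},
  {"grip": 50,"slide": [0,0.3,0],"roll": 0},
  {"grip": 50,"slide": [0,0.3,0],"roll": 0},
  {"grip": 50,"slide": [0,0.3,0],"roll": 0},
  {"grip": 50,"slide": [0,0.25,0],"roll": 0},
  {"grip": 50,"slide": [0,0,0],"roll": 0},
])

```text
time: 27.9
position: [555.5, -254.6, 333.3]
ee_rot: [-0.701, -1.729, 1.73]
contact_force: [0.4, -0.6, -1.8]
gripper_width: 0.651
```

Run:
```python
from m import *
rel(547,-250.5,321,-136)
f=cams.grab_frame("scene"); a,b=pix(f,[547,-250,160])[0].astype(int)
save(f,"l8",(a-45,b-40,a+45,b+40),6)
```

```text
t 27.9 pos [ 555.5 -254.6  333.3] yaw -136.4 slide units [0.28 0.42 0.11] roll -0.08 w 0.651 F [ 0.4 -0.6 -1.8] q6 -2.76
```

View pics/l8.png

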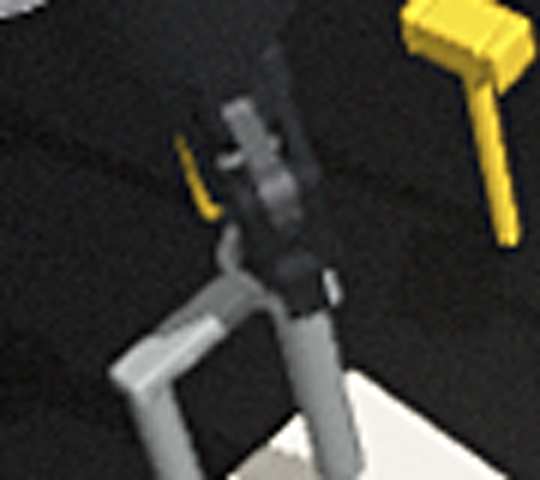

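Picture l8 shows the handle through the ring, with its lower part at crop (325,400). The near finger is clear of the bar. I'll go down the last 10 mm or so.

Emit:
apply_moves([
  {"grip": 50,"slide": [0,0.15,0],"roll": 0},
  {"grip": 50,"slide": [0,0.15,0],"roll": 0},
  {"grip": 50,"slide": [0,0.05,0],"roll": 0},
  {"grip": 50,"slide": [0,0,0],"roll": 0},
])

```text
time: 28.35
position: [555.3, -254.5, 323.5]
ee_rot: [-0.703, -1.73, 1.73]
contact_force: [0.5, 0.0, -1.4]
gripper_width: 0.655
```

Emit:
apply_moves([
  {"grip": 50,"slide": [0,0.05,0],"roll": 0},
  {"grip": 80,"slide": [0,0,0],"roll": 0},
  {"grip": 100,"slide": [0,0,0],"roll": 0},
  {"grip": 100,"slide": [0,0,0],"roll": 0},
  {"grip": 100,"slide": [0,0,0],"roll": 0},
  {"grip": 100,"slide": [0,-0.3,0],"roll": 0},
  {"grip": 100,"slide": [0,-0.6,0],"roll": 0},
  {"grip": 100,"slide": [0,-1,0],"roll": 0},
])

```text
time: 29.15
position: [557.0, -255.2, 378.9]
ee_rot: [-0.699, -1.729, 1.729]
contact_force: [-0.2, -0.1, 0.3]
gripper_width: 1.0
```

Emit:
apply_moves([
  {"grip": 100,"slide": [0,-1,0],"roll": 0},
  {"grip": 100,"slide": [1,-0.3,0],"roll": 0},
  {"grip": 100,"slide": [1,0,0],"roll": 0},
  {"grip": 100,"slide": [1,0,0],"roll": 0},
  {"grip": 100,"slide": [1,0,0],"roll": 0},
  {"grip": 100,"slide": [0,0,0],"roll": 0},
  {"grip": 100,"slide": [0,0,0],"roll": 0},
  {"grip": 100,"slide": [0,0,0],"roll": 0},
])

```text
time: 29.95
position: [473.5, -166.7, 434.1]
ee_rot: [-0.713, -1.733, 1.732]
contact_force: [-0.3, -0.9, -0.3]
gripper_width: 1.001
```

Run:
```python
from m import *
rel(547,-250.5,321,-136)
f=cams.grab_frame("scene"); save(f,"end",(130,130,530,430),2)
for nm,r,h,ro in [("large",(548.6,-251.7),160,9),("small",(575.2,262.5),130,5)]:
    P,u,v=box(f,r,35,h+3,h+40); top=P[P[:,2]>h+12]
    print(nm,len(P),"head rect",rect(top),"top z",np.percentile(top[:,2],95).round(1),"axis below (z%d)"%(h-90),axis(f,r,h-90,h-16,ro,18),"ring",r)
for q in ["bottle","dish"]:
    d=cams.search_frame(f,q)[0]; print(q,d["score"],np.round(c2w(f,d["position"])))
```

```text
t 29.95 pos [ 473.5 -166.7  434.1] yaw -136.5 slide units [-3.83  3.66  0.1 ] roll -0.09 w 1.001 F [-0.3 -0.9 -0.3] q6 -2.67
large 375 head rect [array([ 547.2, -248.8]), array([59.3, 26.3]), 43.9] top z 184.0 axis below (z70) (174, array([ 545.7, -249.5]), array([ 0.006, -0.006]), 'rms', 1.07) ring (548.6, -251.7)
small 390 head rect [array([574.9, 264.7]), array([44.8, 24.3]), 67.9] top z 152.6 axis below (z40) (69, array([573.7, 265.3]), array([ 0.006, -0.014]), 'rms', 0.86) ring (575.2, 262.5)
bottle 0.92 [ 596. -142.   64.]
dish 0.77 [589. 145.  23.]
```

View pics/end.png

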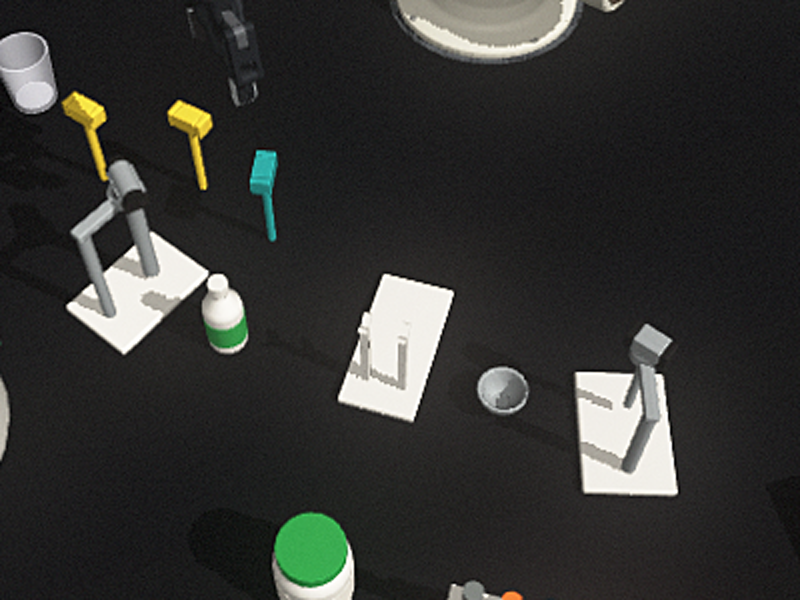

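The end picture shows both hammers hanging: large at (127,190), small at (650,345). The bottle and dish are where they were, and the gripper is clear. I'll let the hammers settle, then hand in.

Emit:
apply_moves([
  {"grip": 100,"slide": [0,-0.2,0],"roll": 0},
  {"grip": 100,"slide": [0,0,0],"roll": 0},
  {"grip": 100,"slide": [0,0,0],"roll": 0},
  {"grip": 100,"slide": [0,0,0],"roll": 0},
  {"grip": 100,"slide": [0,0,0],"roll": 0},
  {"grip": 100,"slide": [0,0,0],"roll": 0},
  {"grip": 100,"slide": [0,0,0],"roll": 0},
  {"grip": 100,"slide": [0,0,0],"roll": 0},
])

```text
time: 30.9
position: [475.0, -168.2, 438.6]
ee_rot: [-0.71, -1.73, 1.73]
contact_force: [0.4, -0.6, 0.7]
gripper_width: 0.999
```

Emit:
apply_moves([
  {"grip": 100,"slide": [0,0,0],"roll": 0},
  {"grip": 100,"slide": [0,0,0],"roll": 0},
  {"grip": 100,"slide": [0,0,0],"roll": 0},
  {"grip": 100,"slide": [0,0,0],"roll": 0},
  {"grip": 100,"slide": [0,0,0],"roll": 0},
  {"grip": 100,"slide": [0,0,0],"roll": 0},
  {"grip": 100,"slide": [0,0,0],"roll": 0},
  {"grip": 100,"slide": [0,0,0],"roll": 0},
])

```text
time: 31.7
position: [475.0, -168.1, 438.7]
ee_rot: [-0.71, -1.73, 1.73]
contact_force: [-0.6, -0.2, -0.1]
gripper_width: 1.001
```

Run:
```python
from m import *
from workcell import finish_job
for i in range(2):
    f=cams.grab_frame("scene"); print(axis(f,(548.6,-251.7),70,144,9,18),axis(f,(575.2,262.5),40,114,5,18))
print(finish_job())
```

```text
(173, array([ 545.6, -249.3]), array([ 0.007, -0.006]), 'rms', 1.1) (71, array([573.7, 265.2]), array([-0.001, -0.002]), 'rms', 0.74)
(175, array([ 545.9, -249.8]), array([0.   , 0.011]), 'rms', 1.14) (69, array([573. , 264.4]), array([0.026, 0.021]), 'rms', 0.88)
the job is handed in; nothing more can be done
None
```

Both hammers are in their rings and the job is handed in, at about 32 s of the 70 s limit. The hand-in reports no verdict.

- **Small hammer:** I gripped it across its head, lifted it out of the wide ring and lowered it into the narrow ring.
- **Large hammer:** I took it off its rest by the ends of its head. It stayed at 45° in the grip, so I pressed its tail gently against the outside of the fixed wide ring to bring it upright. Then I lowered it in.

**Last checks (scene camera):**

| Hammer | Head centre to ring axis | Head top above ring top (expected) | Handle tilt |
|---|---|---|---|
| Large | about 3 mm | about 24 mm (22) | within 0.01 rad |
| Small | about 2 mm | about 22 mm (20) | within 0.035 rad |

- **Stillness:** two frames 0.05 s apart agreed to within the measuring noise of about 1 mm. That is too coarse to confirm sway below 0.12 m/s by itself, but the large hammer had hung free for over 2 s by then.
- **Bottle, dish and gripper:** the bottle and dish are within about 2 mm of where they started, and both are upright. The gripper is clear.
- **Disagreement:** the two cameras differed by up to about 5 mm in absolute position. I therefore aligned each hammer to its ring within each camera's own picture and averaged the two. The final checks used the scene camera only.

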